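# Line up the bench chemicals and solder by height

### The arm

A 7-joint arm with a two-finger parallel gripper is mounted at the origin on the work surface. World frame = base frame: x ahead of the robot, y to its left, z up, the work surface at z = 0. Lengths are in m, angles in rad, forces in N, time in s.
With the tool pointing down it reaches from about 0.4 to 0.875 m from the base axis. Payload 19.3 kg.
Tool frame: the origin (TCP) lies at the very end of the fingers, on their centre line; the grasp point (between the pads) lies 19 mm behind it; z points along the fingers, y is the line along which they close (so a half turn about z gives the same grasp; the last joint's range is limited). The gripper opens to 85 mm and grips with 20 to 120 N. Pads are 22 mm wide; open, the fingers measure 114 mm over their backs; the gripper's body (76 mm by 85 mm) begins 54 mm behind the grasp point. The pads swing forward as they close: fully open they stand 13 mm farther back than shut.
Start: joints at [1.259, 0.521, -0.036, 1.599, 0.021, 1.021, -0.113], TCP at [0.15, -0.607, 0.231] pointing down, gripper open.
Joint ranges: [-2.91, 2.91], [-0.3, 2.13], [-1.5, 1.42], [0.17, 2.43], [-1.26, 4.41], [0.16, 1.93], [-2.52, 2.52]. Speed limits (rad/s): [1.89, 1.89, 2.39, 2.39, 3.01, 3.01, 3.01].

### API

Orientations are given as [roll, pitch, yaw] about the fixed x, y, z axes, in that order (R = Rz(yaw) Ry(pitch) Rx(roll)).
In Python, from workcell import monitor, viewer, bot gives the robot as it stands.
- The arm moves only by the tool move_arm, never from a script. Its arguments are lists of equal length, an entry for each row: "gripper": the opening, from 0 (shut) to 1 (fully open); "linear": the shift along the tool's x, y, z in cm, a list of three; "twist": the turn about the tool's z in degrees. A call has 1 to 8 rows; each row shifts and turns the commanded pose from where the row before left it, along the tool's axes as they then stand; what a row does not reach is not made up. A row lasts 1/10 s, in which the tool goes at most 50 mm and 8.59 degrees, less where a joint would pass 70% of its speed; a pose out of reach is approached as far as the arm can. A call with a gripper value outside its range is refused whole. The fingers move at their own pace and stop on an object; "squeeze" is the grip in N (left out, the last holds). Time passes only in rows, so rows that do not move let the fingers close. It gives the time, the measured TCP pose, the force, the opening and the grip force at its end, in the units of the state.
- monitor.observe(): the state, without advancing time (a new reading comes with each control period).
- viewer.grab_frame(name): name is "scene" or "side" or "wrist"; returns a dict with "img" (480x640x3 uint8, red, green, blue), "K" (3x3 intrinsics, pixels), "eye" and "rotation" of the camera in the world. Camera axes: x right, y up, looking along -z (the intrinsics and any distortion apply to the point x, -y, -z); pixel columns grow to the right and rows downward; lengths in m; the calibration is good to about 2 mm. A picture is of the moment at which its call begins. There is no depth.
- bot.job_done(): hands the job in; it is judged then, once.
The state is a dict: "clock": time; "qpos": joint angles; "qd": joint speeds; "joint_efforts": joint torques, N m; "position": TCP position; "tool_rot": TCP orientation; "force": force on the tool from outside, world axes, zero at the start; "moment": the same for the moment, N m; "grip_width": finger opening in m; "finger_force": force on a finger pad.
Only numpy, scipy, OpenCV 4.12 (cv2) and the standard library are available. Lean on these libraries where they do the work, as an engineer would, in place of code of your own. Each camera call takes 0.05 s, during which the arm holds its last target. There are 200 camera calls.

### The job

Tidy the repair bench: stand the four containers (jar, solder reel, bottle and dispenser) upright on the four black discs of the aluminium strip, one centred on each disc, in order of height, with the tallest next to the tall upright steel plate at one end of the strip and the shortest at the other end. Keep every container upright all the while and do not push the multimeter aside.

Things in the scene. Friction and masses are not known exactly. Their poses are not given: they have to be found in the camera images.
- dispenser: tallest container: white plastic bottle with black nozzle, 112 mm high; straight round body 44 mm across up to 86 mm, then a shoulder and a 22 mm nozzle tapering to 10 mm. About 0.13 kg, upright and loose. Origin: centre of its underside, z up
- bottle: second tallest: small white plastic bottle with white screw cap, 80 mm high; straight round body 38 mm across up to 56 mm, then a shoulder and a cap 24 mm across. About 0.07 kg, upright and loose. Origin: centre of its underside, z up
- reel: third: reel of solder standing on end, bright metal winding between black flanges, 58 mm high and 46 mm across. About 0.22 kg, loose. Origin: centre of its underside, z up
- jar: shortest: squat round white jar with grey lid, 40 mm high and 50 mm across all the way up. About 0.07 kg, loose. Origin: centre of its underside, z up
- pad_a: one of four identical fixed black rubber discs, 56 mm across and 2 mm thick, in a straight row with 85 mm from centre to centre on a 430 x 90 x 6 mm aluminium strip (the row's place and direction vary, and which name is where in the row). Origin: centre of its underside, 6 mm above the table; its top is 8 mm above the table. Its x axis lies level across the row, its y axis along the row
- pad_b: one of four identical fixed black rubber discs, 56 mm across and 2 mm thick, in a straight row with 85 mm from centre to centre on a 430 x 90 x 6 mm aluminium strip (the row's place and direction vary, and which name is where in the row). Origin: centre of its underside, 6 mm above the table; its top is 8 mm above the table. Its x axis lies level across the row, its y axis along the row
- pad_c: one of four identical fixed black rubber discs, 56 mm across and 2 mm thick, in a straight row with 85 mm from centre to centre on a 430 x 90 x 6 mm aluminium strip (the row's place and direction vary, and which name is where in the row). Origin: centre of its underside, 6 mm above the table; its top is 8 mm above the table. Its x axis lies level across the row, its y axis along the row
- pad_d: one of four identical fixed black rubber discs, 56 mm across and 2 mm thick, in a straight row with 85 mm from centre to centre on a 430 x 90 x 6 mm aluminium strip (the row's place and direction vary, and which name is where in the row). Origin: centre of its underside, 6 mm above the table; its top is 8 mm above the table. Its x axis lies level across the row, its y axis along the row
- end_plate: fixed upright steel plate, 70 mm wide across the strip, 6 mm thick and 90 mm high, on one end of the strip in line with the discs, its centre 75 mm from the centre of the nearest disc; it marks the tall end (the other end has only a small black rubber bumper 18 mm across and 12 mm high). Origin: centre of its underside, 6 mm above the table
- multimeter: bystander: yellow multimeter lying face up to the right of the strip (seen from the robot), 180 x 90 x 47 mm, loose, 0.4 kg; leave it where it is. Origin: centre of its underside, x along its length
There are look-alikes about, which are no part of the job. Leave any brown look-alike of the dispenser alone. What is shaped like the bottle but purple is not meant.

How it is judged:
At the end, for the whole second after the job is handed in: Each container stands upright (within 0.1 rad) and still, resting on a disc with its axis within 12 mm of the disc's centre; counted from the steel plate the order is dispenser, bottle, reel, jar (((horizontal distance between dispenser and pad_a below 0.012 m and z of dispenser in the frame of pad_a between -0.003 and 0.008 m) or (horizontal distance between dispenser and pad_b below 0.012 m and z of dispenser in the frame of pad_b between -0.003 and 0.008 m) or (horizontal distance between dispenser and pad_c below 0.012 m and z of dispenser in the frame of pad_c between -0.003 and 0.008 m) or (horizontal distance between dispenser and pad_d below 0.012 m and z of dispenser in the frame of pad_d between -0.003 and 0.008 m)) and horizontal distance between dispenser and end_plate between 0.045 and 0.105 m and angle between each of dispenser, bottle, reel, jar's own z axis and vertical below 0.1 rad and linear speed of each of dispenser, bottle, reel, jar below 0.02 m/s and angular speed of each of dispenser, bottle, reel, jar below 0.2 rad/s and ((horizontal distance between bottle and pad_a below 0.012 m and z of bottle in the frame of pad_a between -0.003 and 0.008 m) or (horizontal distance between bottle and pad_b below 0.012 m and z of bottle in the frame of pad_b between -0.003 and 0.008 m) or (horizontal distance between bottle and pad_c below 0.012 m and z of bottle in the frame of pad_c between -0.003 and 0.008 m) or (horizontal distance between bottle and pad_d below 0.012 m and z of bottle in the frame of pad_d between -0.003 and 0.008 m)) and horizontal distance between bottle and end_plate between 0.13 and 0.19 m and ((horizontal distance between reel and pad_a below 0.012 m and z of reel in the frame of pad_a between -0.003 and 0.008 m) or (horizontal distance between reel and pad_b below 0.012 m and z of reel in the frame of pad_b between -0.003 and 0.008 m) or (horizontal distance between reel and pad_c below 0.012 m and z of reel in the frame of pad_c between -0.003 and 0.008 m) or (horizontal distance between reel and pad_d below 0.012 m and z of reel in the frame of pad_d between -0.003 and 0.008 m)) and horizontal distance between reel and end_plate between 0.215 and 0.275 m and ((horizontal distance between jar and pad_a below 0.012 m and z of jar in the frame of pad_a between -0.003 and 0.008 m) or (horizontal distance between jar and pad_b below 0.012 m and z of jar in the frame of pad_b between -0.003 and 0.008 m) or (horizontal distance between jar and pad_c below 0.012 m and z of jar in the frame of pad_c between -0.003 and 0.008 m) or (horizontal distance between jar and pad_d below 0.012 m and z of jar in the frame of pad_d between -0.003 and 0.008 m)) and horizontal distance between jar and end_plate between 0.3 and 0.36 m); the robot touches nothing.
It fails at once if a container is tipped more than 0.5 rad from upright (angle between any of dispenser, bottle, reel, jar's own z axis and vertical above 0.5 rad).
It fails at once if the multimeter is moved more than 25 mm (distance of multimeter from where it was at the start of the episode above 0.025 m).
It also fails if it takes over 112 s, if anything falls off the work surface, if the arm or the gripper's body presses on something with over 40 N, if the wrist force passes 120 N, or if a joint passes its speed limit or range.

## Working session

There is one attempt and no reset: what is moved stays moved. The work goes in short steps, Python scripts to look and compute and a tool call to move; the robot and the scene stay as the last step left them, time stands still between calls to the robot, and variables do not carry over. Pictures are saved under pics/ and viewed, at most 14 in all, crops included, and the job is handed in when it is done.

Besides the shell and the picture viewer there is one more tool, called after "Call:" by a JSON object that holds its "name" and its "arguments", one argument or row to a line. move_arm: Moves the arm, as the interface text tells. Its arguments: {"type":"object","properties":{"gripper":{"type":"array"},"linear":{"type":"array"},"twist":{"type":"array"},"squeeze":{"type":"number"}},"required":["gripper","linear","twist"]}

```bash
mkdir -p pics; ls; cat > h.py <<'E'
import numpy as np, cv2
from workcell import monitor, viewer, bot
def grab(n,f):
    d=viewer.grab_frame(n); cv2.imwrite(f'pics/{f}.png',d['img'][...,::-1]); np.savez(f'pics/{f}.npz',**{k:np.asarray(v) for k,v in d.items()}); return d
def load(f): return dict(np.load(f'pics/{f}.npz',allow_pickle=True))
def ray(d,u,v):
    p=np.linalg.inv(d['K'])@np.array([u,v,1.]); r=np.asarray(d['rotation'])@np.array([p[0],-p[1],-p[2]]); return np.asarray(d['eye']),r
def onz(d,u,v,z):
    e,r=ray(d,u,v); return e+r*(z-e[2])/r[2]
def proj(d,P):
    c=np.asarray(d['rotation']).T@(np.asarray(P)-d['eye']); q=d['K']@np.array([c[0],-c[1],-c[2]]); return q[:2]/q[2]
E
python3 - <<'E'
from h import *
a=grab('scene','s0');b=grab('side','d0');c=grab('wrist','w0')
for x in (a,b,c): print(x.keys(),x['K'],x['eye'],x['rotation'])
s=monitor.observe();print(s['position'],s['tool_rot'],s['grip_width'],s['clock'])
E
```

```text
pics
dict_keys(['img', 'K', 'eye', 'rotation']) [[533.37594411   0.         315.40511234]
 [  0.         533.37594411 234.14214071]
 [  0.           0.           1.        ]] [ 1.25446877 -0.39625649  0.59292626] [0.95177382 0.00955117 1.20115023]
dict_keys(['img', 'K', 'eye', 'rotation']) [[573.57291217   0.         314.22231766]
 [  0.         573.57291217 247.51331312]
 [  0.           0.           1.        ]] [0.11448237 0.46179689 0.72327317] [ 0.82183156 -0.01908313 -2.4924657 ]
dict_keys(['img', 'K', 'eye', 'rotation']) [[420.40449694   0.         325.94252208]
 [  0.         420.40449694 235.39617832]
 [  0.           0.           1.        ]] [ 0.21615052 -0.58958181  0.37334172] [-0.27089883  0.00145338 -1.32893258]
[ 0.14959225 -0.60659251  0.23088603] [-3.14076081e+00  5.53722275e-05  2.41792178e-01] 0.08538939004286761 0.15
```

View pics/s0.png

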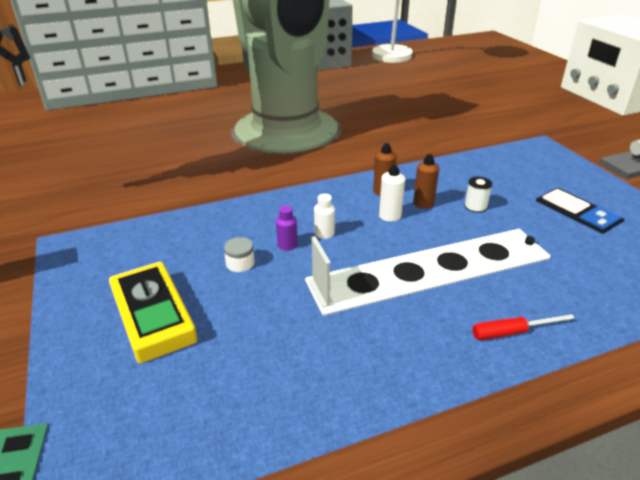

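View pics/d0.png

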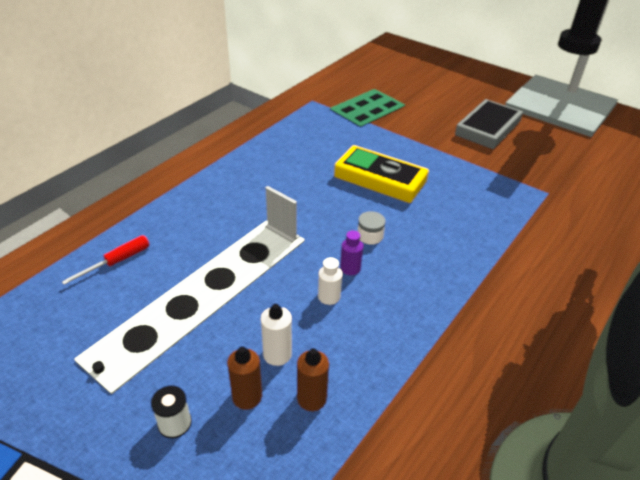

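The scene view shows the jar at (239,255), purple look-alike (287,230), white bottle (324,217), white dispenser (391,195), brown look-alikes (385,170) and (427,183), and reel (478,194). The discs are at (363,282), (408,271), (452,261) and (494,251), with the plate at (320,270) and the multimeter at (152,310). The side view matches: jar (371,228), bottle (330,282), dispenser (277,335), reel (172,412).

Next I'll take each object's axis from its silhouette azimuth in the two views.

```bash
cat >> h.py <<'E'
from scipy.spatial.transform import Rotation as Rn
def fix(d):
    d=dict(d); r=np.asarray(d['rotation'],float)
    if r.shape==(3,): d['rotation']=Rn.from_euler('xyz',r).as_matrix()
    return d
_g,_l=grab,load
def grab(n,f): return fix(_g(n,f))
def load(f): return fix(_l(f))
def comp(d,seed,win,fn=None):
    img=d['img'].astype(int); hsv=cv2.cvtColor(d['img'],cv2.COLOR_RGB2HSV)
    h,s,v=[hsv[...,i].astype(int) for i in range(3)]
    m=fn(h,s,v) if fn else ~((h>95)&(h<135)&(s>70))
    u,w=seed; box=np.zeros_like(m); box[max(0,w-win):w+win,max(0,u-win):u+win]=1
    m=cv2.morphologyEx((m&box).astype(np.uint8),cv2.MORPH_OPEN,np.ones((3,3),np.uint8))
    n,l,st,c=cv2.connectedComponentsWithStats(m)
    k=l[w,u]
    if k==0: k=1+np.argmax(st[1:,4])
    return (l==k),st[k]
def az(d,m):
    v,u=np.nonzero(m); P=np.linalg.inv(d['K'])@np.vstack([u,v,np.ones(len(u))])
    r=d['rotation']@(P*np.array([[1],[-1],[-1]])); ang=np.arctan2(r[1],r[0]); mid=np.arctan2(r[1].mean(),r[0].mean())
    da=(ang-mid+np.pi)%(2*np.pi)-np.pi; return mid+(da.max()+da.min())/2, da.max()-da.min(), r, (u,v)
def isect(d1,a1,d2,a2):
    A=np.array([[np.cos(a1),-np.cos(a2)],[np.sin(a1),-np.sin(a2)]]); t=np.linalg.solve(A,(d2['eye']-d1['eye'])[:2]); return d1['eye'][:2]+t[0]*np.array([np.cos(a1),np.sin(a1)])
def top(d,xy,m):
    a,w,r,(u,v)=az(d,m); D=np.linalg.norm(xy-d['eye'][:2]); return d['eye'][2]+D*(r[2]/np.hypot(r[0],r[1])).max()
E
python3 - <<'E'
from h import *
s,d=load('s0'),load('d0')
white=lambda h,S,v:(S<70)&(v>90)
objs=dict(jar=((239,260),(371,233),32,None),bottle=((324,225),(330,288),34,white),disp=((391,200),(277,340),45,white),reel=((478,194),(172,412),36,None))
for k,(a,b,w,f) in objs.items():
    m1,st1=comp(s,a,w,f);m2,st2=comp(d,b,w,f)
    r1,r2=az(s,m1),az(d,m2);xy=isect(s,r1[0],d,r2[0])
    D1,D2=[np.linalg.norm(xy-c['eye'][:2]) for c in(s,d)]
    print(k,st1,st2,xy.round(4),'dia',(2*D1*np.sin(r1[1]/2)).round(4),(2*D2*np.sin(r2[1]/2)).round(4),'top',top(s,xy,m1).round(4),top(d,xy,m2).round(4))
dark=lambda h,S,v:v<60
for nm,c,L in(('s',s,[(363,282),(408,271),(452,261),(494,251)]),('d',d,[(255,252),(220,278),(182,307),(140,339)])):
    for q in L:
        m,st=comp(c,q,26,dark); v,u=np.nonzero(m)
        P=np.array([onz(c,x,y,.008) for x,y in zip(u,v)]); print(nm,st,P[:,:2].mean(0).round(4),'dia',np.sqrt(4/np.pi)*0+2*np.sqrt(cv2.contourArea(cv2.convexHull((P[:,:2]*1e4).astype(np.float32)))/np.pi)/1e4)
for z in(0,.006):print([onz(s,*q,z).round(3) for q in ((530,240),(328,302))])
for q in((308,240),(328,262)):print('plate',onz(s,*q,.096).round(3))
# other things
m,st=comp(s,(150,310),70,lambda h,S,v:(h>20)&(h<35)&(S>120)); hull=cv2.boxPoints(cv2.minAreaRect(np.argwhere(m)[:,::-1].astype(np.float32))); print('mm',[onz(s,*q,.03)[:2].round(3) for q in hull])
for nm,q,q2,f in(('purple',(287,235),(350,258),lambda h,S,v:(h>135)&(h<160)&(S>80)),('br1',(382,178),(312,385),lambda h,S,v:((h<18))&(S>100)),('br2',(427,188),(245,385),lambda h,S,v:((h<18))&(S>100))):
    m1,_=comp(s,q,34,f);m2,_=comp(d,q2,40,f);print(nm,_,isect(s,az(s,m1)[0],d,az(d,m2)[0]).round(3))
# crop sheet to confirm
i=[s['img'][150:290,210:510],d['img'][200:450,130:430]]
o=[cv2.resize(x,None,fx=2,fy=2,interpolation=cv2.INTER_CUBIC) for x in i]
cv2.imwrite('pics/c1.png',cv2.resize(i[0],(780,364),interpolation=cv2.INTER_CUBIC)[...,::-1])
E
```

```text
jar [224 237  31  35 903] [ 342  211   43   54 1357] [ 0.528  -0.2612] dia 0.0506 0.0775 top 0.0712 0.0515
bottle [ 311  193   24   66 1080] [318 257  25  48 990] [ 0.4837 -0.0893] dia 0.0442 0.04 top 0.0932 0.0878
disp [ 379  172   27   50 1096] [ 260  307   32   59 1517] [0.4744 0.0598] dia 0.0462 0.0449 top 0.0999 0.1067
reel [465 178  26  34 727] [ 152  387   39   51 1512] [0.5058 0.241 ] dia 0.0464 0.0451 top 0.0662 0.0929
s [348 273  30  19 431] [ 0.6458 -0.0823] dia 0.047215848251026475
s [395 264  28  16 364] [0.6495 0.0035] dia 0.04455792153522041
s [439 254  27  15 333] [0.6526 0.0886] dia 0.04399118969892843
s [480 244  28  15 307] [0.6557 0.1734] dia 0.04404667161879764
d [241 243  27  19 398] [ 0.6466 -0.0818] dia 0.047769448734435005
d [206 269  28  20 433] [0.65  0.004] dia 0.046390827862651265
d [167 296  30  22 517] [0.6533 0.0891] dia 0.046905945184774034
d [124 326  32  25 624] [0.6564 0.1741] dia 0.04781901574130761
[array([0.644, 0.265, 0.   ]), array([ 0.661, -0.151,  0.   ])]
[array([0.651, 0.259, 0.006]), array([ 0.667, -0.153,  0.006])]
plate [ 0.613 -0.165  0.096]
plate [ 0.676 -0.157  0.096]
mm [array([ 0.504, -0.477]), array([ 0.482, -0.373]), array([ 0.7  , -0.364]), array([ 0.709, -0.45 ])]
purple [342 231  21  44 728] [ 0.49  -0.163]
br1 [ 298  353   30   57 1396] [0.395 0.074]
br2 [ 228  350   33   59 1435] [0.461 0.143]
```

View pics/c1.png

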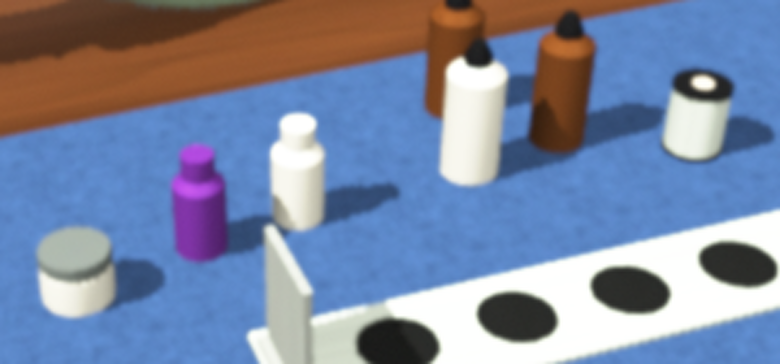

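The crop confirms the choice. The white dispenser (391,195) is meant, not the browns at (385,170) and (427,183). The white bottle (324,217) is meant, not the purple one at (287,230). Two masks leaked (bottle/scene and jar/side), so I'll tighten those windows and plan the first approach.

```bash
cat >> h.py <<'E'
def plan(target,yaw,n,ang=None):
    """rows (tool-frame cm, deg) from current pose; spin first then shift per row average"""
    s=monitor.observe(); p=np.array(s['position']); y0=s['tool_rot'][2]; out=[]
    dy=(yaw-y0+np.pi)%(2*np.pi)-np.pi
    for i in range(n):
        y=y0+dy*i/n; R=Rn.from_euler('xyz',[np.pi,0,y]).as_matrix()
        out.append((R.T@((np.array(target)-p)/n)*100).round(2).tolist())
    return out,-np.degrees(dy)/n
E
python3 - <<'E'
from h import *
s,d=load('s0'),load('d0')
def sub(c,u0,u1,v0,v1,f=None):
    m,_=comp(c,((u0+u1)//2,(v0+v1)//2),300,lambda h,S,v:(f(h,S,v) if f else ~((h>95)&(h<135)&(S>70)))&win(h.shape,u0,u1,v0,v1)); return m,_
def win(sh,u0,u1,v0,v1):
    b=np.zeros(sh,bool);b[v0:v1,u0:u1]=1;return b
gray=lambda h,S,v:(S<75)&(v>80)
T=dict(jar=((222,258,236,275),(354,390,208,248),gray,.025),bottle=((309,340,192,239),(314,346,255,308),gray,.012),reel=((462,495,172,215),(148,192,383,440),None,.023))
T['disp']=((376,407,163,224),(258,296,302,368),lambda h,S,v:((S<75)&(v>80))|(v<50),.005)
for k,(a,b,f,r) in T.items():
    m1,q1=sub(s,*a,f);m2,q2=sub(d,*b,f);r1,r2=az(s,m1),az(d,m2);xy=isect(s,r1[0],d,r2[0]);o=[]
    for c,rr in((s,r1),(d,r2)):
        D=np.linalg.norm(xy-c['eye'][:2]);o+=[round(2*D*np.sin(rr[1]/2),4),round(c['eye'][2]+(D+r)*(rr[2][2]/np.hypot(rr[2][0],rr[2][1])).max(),4)]
    print(k,q1,q2,xy.round(4),'dia/top',o)
print(plan([.52,-.26,.2],1.533,10))
E
```

```text
jar [224 237  31  35 913] [358 211  27  34 768] [ 0.5103 -0.258 ] dia/top [np.float64(0.0522), np.float64(0.0409), np.float64(0.0491), np.float64(0.0406)]
bottle [312 193  23  46 854] [318 257  25  48 994] [ 0.4827 -0.0878] dia/top [np.float64(0.0422), np.float64(0.0851), np.float64(0.0399), np.float64(0.0781)]
reel [465 178  26  34 727] [ 152  387   39   51 1512] [0.5058 0.241 ] dia/top [np.float64(0.0464), np.float64(0.0539), np.float64(0.0451), np.float64(0.0606)]
disp [ 379  166   27   56 1163] [ 260  305   32   61 1644] [0.4744 0.0599] dia/top [np.float64(0.0465), np.float64(0.1109), np.float64(0.0449), np.float64(0.1061)]
([[4.43, -2.48, 0.31], [4.71, -1.89, 0.31], [4.91, -1.27, 0.31], [5.03, -0.62, 0.31], [5.07, 0.03, 0.31], [5.03, 0.68, 0.31], [4.9, 1.33, 0.31], [4.69, 1.94, 0.31], [4.4, 2.53, 0.31], [4.03, 3.08, 0.31]], np.float64(-7.3980758654938885))
```

Call:
{"name": "move_arm", "arguments": {
  "gripper": [0.85,0.85,0.85,0.85,0.85,0.85,0.85,0.85],
  "linear": [
    [4.4,-2.5,0.3],
    [4.7,-1.9,0.3],
    [4.9,-1.2,0.3],
    [5.0,-0.6,0.3],
    [5.0,0,0.3],
    [5.0,0.7,0.3],
    [4.9,1.3,0.3],
    [4.6,1.9,0.3]
  ],
  "twist": [-7.4,-7.4,-7.4,-7.4,-7.4,-7.4,-7.4,-7.4],
  "squeeze": 30
}}

```text
clock: 0.95
position: [0.4421, -0.3324, 0.2075]
tool_rot: [3.142, 0.0, 1.28]
force: [0.2, -0.4, 0.4]
grip_width: 0.0724
finger_force: 0.0
```

```bash
python3 - <<'E'
from h import *
print(monitor.observe()['position'],monitor.observe()['tool_rot'],plan([.51,-.258,.15],1.533,4))
E
```

```text
[ 0.44209872 -0.33238396  0.20746531] [3.14155835e+00 6.64008007e-05 1.28013981e+00] ([[2.27, 1.09, 1.44], [2.19, 1.23, 1.44], [2.11, 1.37, 1.44], [2.02, 1.5, 1.44]], np.float64(-3.621955383811692))
```

Call:
{"name": "move_arm", "arguments": {
  "gripper": [0.85,0.85,0.85,0.85,0.85,0.85],
  "linear": [
    [2.3,1.1,1.4],
    [2.2,1.2,1.4],
    [2.1,1.4,1.4],
    [2.0,1.5,1.4],
    [0,0,0],
    [0,0,0]
  ],
  "twist": [-3.6,-3.6,-3.6,-3.6,0,0]
}}

```text
clock: 1.55
position: [0.5092, -0.2597, 0.1511]
tool_rot: [-3.141, -0.0, 1.527]
force: [-0.4, -0.1, -0.1]
grip_width: 0.0726
finger_force: 0.0
```

```bash
python3 - <<'E'
from h import *
w=grab('wrist','w1'); s=monitor.observe()
print(s['position'],s['tool_rot'],w['eye'],proj(w,[.51,-.258,.04]),proj(w,[s['position'][0],s['position'][1],.04]))
E
```

```text
[ 0.50901406 -0.26040394  0.15154667] [-3.14115821e+00  1.82629163e-04  1.52530811e+00] [ 0.51316623 -0.19120914  0.29370546] [326.04096239 230.25210045] [324.63584957 234.03140518]
```

View pics/w1.png

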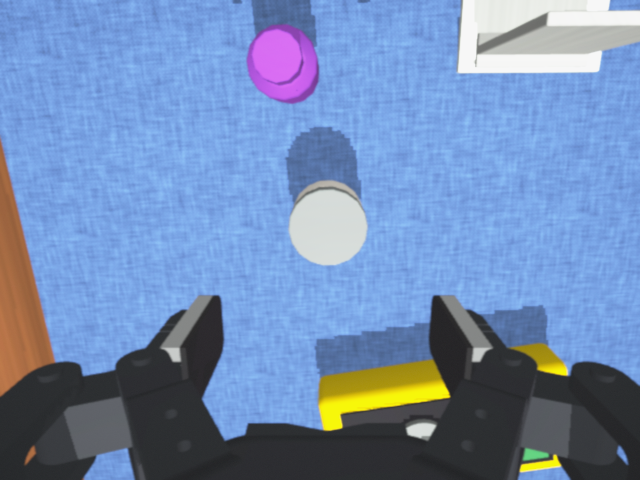

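The wrist view shows the jar lid at (328,227), purple at (284,64) and the multimeter below at about (440,390). I'll refine the jar from here.

```bash
cat >> h.py <<'E'
def lid(d,seed,win,fn,z):
    m,st=comp(d,seed,win,fn); c=max(cv2.findContours(m.astype(np.uint8),cv2.RETR_EXTERNAL,cv2.CHAIN_APPROX_NONE)[0],key=cv2.contourArea)
    (u,v),r=cv2.minEnclosingCircle(c); return np.array([u,v]),r,onz(d,u,v,z).round(4),onz(d,u+r,v,z)[:2].round(4)
def shift(t):
    s=monitor.observe(); return s['position'],s['tool_rot'][2],(Rn.from_euler('xyz',s['tool_rot']).as_matrix().T@(np.array(t)-s['position'])*100).round(2)
E
python3 - <<'E'
from h import *
w=load('w1'); print(w['img'][190,326],w['img'][227,328],w['img'][270,328])
r=lid(w,(328,227),50,lambda h,S,v:(S<40)&(v>195),.04);print(r,shift([*r[2][:2],.009]))
E
```

```text
[191 199 196] [214 219 216] [118 160 224]
(array([327.5, 226.5]), 38.94236373901367, array([ 0.511 , -0.2556,  0.04  ]), array([ 0.5352, -0.2567])) (array([ 0.50901406, -0.26040394,  0.15154667]), np.float64(1.5253081096578973), array([ 0.49,  0.18, 14.25]))
```

Call:
{"name": "move_arm", "arguments": {
  "gripper": [0.85,0.85,0.85,0.85,0.85,0.85,0.3,0.3],
  "linear": [
    [0.4,0.2,3],
    [0,0,3.5],
    [0,0,3.2],
    [0,0,2.5],
    [0,0,2.0],
    [0,0,0],
    [0,0,0],
    [0,0,0]
  ],
  "twist": [0,0,0,0,0,0,0,0]
}}

```text
clock: 2.4
position: [0.5119, -0.2568, 0.011]
tool_rot: [3.14, 0.001, 1.525]
force: [-2.4, 0.5, 1.2]
grip_width: 0.0487
finger_force: 30.6
```

Call:
{"name": "move_arm", "arguments": {
  "gripper": [0.3,0.3,0.3,0.3],
  "linear": [
    [0,0,0],
    [0,0,0],
    [0,0,0],
    [0,0,-1]
  ],
  "twist": [0,0,0,0]
}}

```text
clock: 2.8
position: [0.5114, -0.2562, 0.02]
tool_rot: [-3.141, 0.0, 1.526]
force: [0.1, 0.9, -1.6]
grip_width: 0.0493
finger_force: 31.4
```

```bash
python3 - <<'E'
from h import *
print(shift([.656,.174,.15]))
E
```

```text
(array([ 0.51137815, -0.25617501,  0.02000562]), np.float64(1.5260631824559594), array([ 43.62,  12.52, -13.  ]))
```

Call:
{"name": "move_arm", "arguments": {
  "gripper": [0.3,0.3,0.3,0.3,0.3,0.3,0.3,0.3],
  "linear": [
    [0,0,-3],
    [0,0,-5],
    [1.5,0.5,-4],
    [3,1,-1],
    [4.5,1.2,0],
    [4.6,1.3,0],
    [4.6,1.3,0],
    [4.6,1.3,0]
  ],
  "twist": [0,0,0,0,0,0,0,0]
}}

```text
clock: 3.6
position: [0.5881, -0.0294, 0.151]
tool_rot: [3.14, 0.0, 1.526]
force: [0.9, -0.7, -0.4]
grip_width: 0.0492
finger_force: 31.5
```

Call:
{"name": "move_arm", "arguments": {
  "gripper": [0.3,0.3,0.3,0.3,0.3,0.3,0.3,0.3],
  "linear": [
    [4.6,1.3,0],
    [4.6,1.3,0],
    [4.6,1.3,0],
    [4,1.2,0],
    [2,0.6,0],
    [1,0.2,0],
    [0,0,0],
    [0,0,0]
  ],
  "twist": [0,0,0,0,0,0,0,0]
}}

```text
clock: 4.4
position: [0.6558, 0.1722, 0.1499]
tool_rot: [3.141, 0.001, 1.525]
force: [0.0, -0.6, -0.3]
grip_width: 0.0492
finger_force: 31.5
```

```bash
python3 - <<'E'
from h import *
w=grab('wrist','w2')
print(shift([.656,.174,.04]),shift([.656,.174,.02]),proj(w,[.656,.174,.008]),proj(w,[.653,.089,.008]),monitor.observe()['grip_width'])
E
```

```text
(array([0.65581491, 0.17192653, 0.14986993]), np.float64(1.524535215216067), array([2.200e-01, 1.000e-02, 1.099e+01])) (array([0.65581491, 0.17192653, 0.14986993]), np.float64(1.524535215216067), array([2.200e-01, 1.000e-02, 1.299e+01])) [325.09323688 218.61639077] [326.33292403 329.27963423] 0.04899182581337422
```

View pics/w2.png

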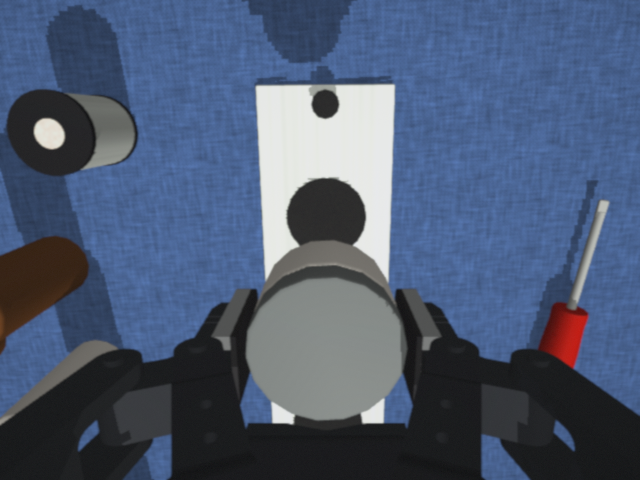

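The wrist view shows the target disc centred near (326,217), against (325,218.6) predicted. The jar is held squarely at (325,343), and the reel is at the left (52,132). Lowering now.

Call:
{"name": "move_arm", "arguments": {
  "gripper": [0.3,0.3,0.3,0.3,0.3,0.3,0.3,0.3],
  "linear": [
    [0.2,0,2.5],
    [0,0,4],
    [0,0,3],
    [0,0,1.7],
    [0,0,1],
    [0,0,0.6],
    [0,0,0.2],
    [0,0,0]
  ],
  "twist": [0,0,0,0,0,0,0,0]
}}

```text
clock: 5.25
position: [0.6563, 0.176, 0.0203]
tool_rot: [3.141, -0.0, 1.526]
force: [0.1, 0.7, -1.0]
grip_width: 0.0494
finger_force: 31.5
```

Call:
{"name": "move_arm", "arguments": {
  "gripper": [0.3,0.8,0.8,0.8,0.8,0.8],
  "linear": [
    [0,0,0],
    [0,0,0],
    [0,0,0],
    [0,0,0],
    [0,0,-2],
    [0,0,-4]
  ],
  "twist": [0,0,0,0,0,0]
}}

```text
clock: 5.85
position: [0.6542, 0.1755, 0.0776]
tool_rot: [-3.137, 0.002, 1.527]
force: [-0.1, 0.3, 0.9]
grip_width: 0.0686
finger_force: 0.0
```

```bash
python3 - <<'E'
from h import *
print(shift([.506,.200,.165]))
E
```

```text
(array([0.65420609, 0.17547499, 0.07764423]), np.float64(1.5267341278872), array([  1.78, -14.95,  -8.67]))
```

Call:
{"name": "move_arm", "arguments": {
  "gripper": [0.8,0.8,0.8,0.8,0.8,0.8,0.8],
  "linear": [
    [0,0,-4],
    [0,-3,-3],
    [0.5,-4,-1.7],
    [0.5,-4,0],
    [0.5,-3,0],
    [0.3,-1,0],
    [0,0,0]
  ],
  "twist": [0,0,0,0,0,0,0]
}}

```text
clock: 6.55
position: [0.5063, 0.2012, 0.1671]
tool_rot: [3.141, -0.0, 1.528]
force: [1.3, 0.7, -0.8]
grip_width: 0.0681
finger_force: 0.0
```

```bash
python3 - <<'E'
from h import *
w=grab('wrist','w3');q=proj(w,[.506,.241,.058]);print(q,proj(w,[.656,.174,.048]))
r=lid(w,tuple(int(x)-18 for x in q),60,lambda h,S,v:(v<75)&(S<90),.058);print(r,shift([*r[2][:2],.025]))
E
```

```text
[321.13577535 169.24857413] [554.1886606  260.14299735]
(array([327.22695923, 168.18600464]), 39.31875228881836, array([0.5096, 0.2415, 0.058 ]), array([0.533 , 0.2405])) (array([0.50744812, 0.20072715, 0.16686484]), np.float64(1.526673654792326), array([ 4.08,  0.02, 14.19]))
```

View pics/w3.png

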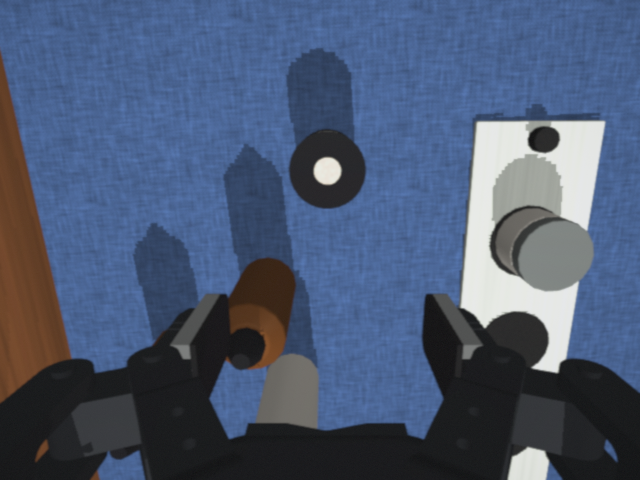

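The reel top is at (328,169), the placed jar lid at (553,255), and the brown look-alike's nozzle at (245,345), clear of the fingers. Grasping the reel.

Call:
{"name": "move_arm", "arguments": {
  "gripper": [0.8,0.8,0.8,0.8,0.8,0.8,0.8,0.8],
  "linear": [
    [2,0,2],
    [2,0,3],
    [0,0,4],
    [0,0,3],
    [0,0,1.7],
    [0,0,1],
    [0,0,0],
    [0,0,0]
  ],
  "twist": [0,0,0,0,0,0,0,0]
}}

```text
clock: 7.4
position: [0.5094, 0.2406, 0.02]
tool_rot: [3.141, -0.0, 1.526]
force: [0.7, -0.8, 0.5]
grip_width: 0.0685
finger_force: 0.0
```

Call:
{"name": "move_arm", "arguments": {
  "gripper": [0.3,0.3,0.3,0.3,0.3,0.3],
  "linear": [
    [0,0,0],
    [0,0,0],
    [0,0,0],
    [0,0,0],
    [0,0,0],
    [0,0,0]
  ],
  "twist": [0,0,0,0,0,0],
  "squeeze": 40
}}

```text
clock: 8.0
position: [0.5093, 0.2407, 0.0207]
tool_rot: [3.14, -0.001, 1.526]
force: [-1.3, -1.4, 6.2]
grip_width: 0.0452
finger_force: 40.0
```

```bash
python3 - <<'E'
from h import *
print(shift([.653,.089,.16]))
E
```

```text
(array([0.50932579, 0.24072208, 0.02067304]), np.float64(1.5260644691291816), array([-14.51,  15.05, -13.92]))
```

Call:
{"name": "move_arm", "arguments": {
  "gripper": [0.3,0.3,0.3,0.3,0.3,0.3,0.3,0.3],
  "linear": [
    [0,0,-2],
    [0,0,-4],
    [-1,1,-4],
    [-3,3,-3],
    [-3,3,-0.9],
    [-3,3,0],
    [-3,3,0],
    [-1.5,2,0]
  ],
  "twist": [0,0,0,0,0,0,0,0]
}}

```text
clock: 8.8
position: [0.6527, 0.0861, 0.158]
tool_rot: [3.14, 0.001, 1.523]
force: [1.0, 0.5, -2.7]
grip_width: 0.045
finger_force: 41.6
```

Call:
{"name": "move_arm", "arguments": {
  "gripper": [0.3,0.3,0.3],
  "linear": [
    [0,0,0],
    [0,0,0],
    [0,0,0]
  ],
  "twist": [0,0,0]
}}

```text
clock: 9.1
position: [0.6504, 0.0911, 0.1577]
tool_rot: [-3.142, -0.0, 1.527]
force: [0.2, 0.2, -1.9]
grip_width: 0.0451
finger_force: 41.7
```

```bash
python3 - <<'E'
from h import *
w=grab('wrist','w4'); print(shift([.653,.089,.03]),monitor.observe()['grip_width'],proj(w,[.656,.174,.048]),proj(w,[.653,.089,.008]))
q=proj(w,[.656,.174,.048]);print(lid(w,(int(q[0]),int(q[1])),55,lambda h,S,v:(S<45)&(v>100)&(v<175),.048), w['img'][int(q[1]),int(q[0])])
E
```

```text
(array([0.65042049, 0.0911987 , 0.15778455]), np.float64(1.5276486722949927), array([-0.21,  0.27, 12.78])) 0.045488446020402064 [328.21041795  92.73566214] [328.70934014 221.52940137]
(array([318.5,  77. ]), 60.58268737792969, array([0.6509, 0.1826, 0.048 ]), array([0.685 , 0.1812])) [89 93 92]
```

View pics/w4.png

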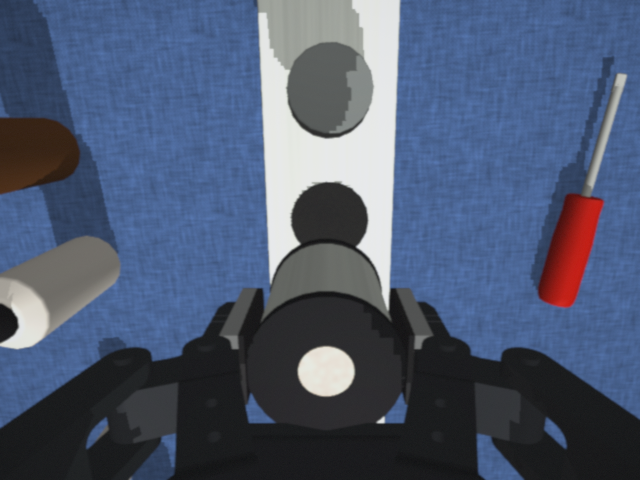

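The placed jar lid is at (330,85), about 3 mm from its disc centre. The next disc is near (329,219), as predicted, and the reel is held at (326,371). Lowering the reel.

Call:
{"name": "move_arm", "arguments": {
  "gripper": [0.3,0.3,0.3,0.3,0.3,0.3,0.3,0.3],
  "linear": [
    [-0.1,0.1,2.5],
    [0,0,4],
    [0,0,3],
    [0,0,1.6],
    [0,0,0.9],
    [0,0,0.6],
    [0,0,0.2],
    [0,0,0]
  ],
  "twist": [0,0,0,0,0,0,0,0]
}}

```text
clock: 9.95
position: [0.6524, 0.0893, 0.0302]
tool_rot: [3.141, -0.0, 1.526]
force: [-0.4, 0.3, -2.2]
grip_width: 0.045
finger_force: 41.8
```

Call:
{"name": "move_arm", "arguments": {
  "gripper": [0.3,0.8,0.8,0.8,0.8,0.8],
  "linear": [
    [0,0,0],
    [0,0,0],
    [0,0,0],
    [0,0,0],
    [0,0,-2],
    [0,0,-4]
  ],
  "twist": [0,0,0,0,0,0]
}}

```text
clock: 10.55
position: [0.6503, 0.0889, 0.0877]
tool_rot: [-3.137, 0.001, 1.527]
force: [-0.2, -0.7, 1.4]
grip_width: 0.0682
finger_force: 0.0
```

```bash
python3 - <<'E'
from h import *
print(shift([.480,-.125,.19]))
E
```

```text
(array([0.6502753 , 0.08892409, 0.08766735]), np.float64(1.526648121776738), array([-22.13, -16.11, -10.14]))
```

Call:
{"name": "move_arm", "arguments": {
  "gripper": [0.75,0.75,0.75,0.75,0.75,0.75,0.75,0.75],
  "linear": [
    [0,0,-5],
    [-1.5,-1,-4],
    [-4,-3,-1.1],
    [-4,-3,0],
    [-4,-3,0],
    [-4,-3,0],
    [-3.5,-2.5,0],
    [-1,-0.6,0]
  ],
  "twist": [0,0,0,0,0,0,0,0]
}}

```text
clock: 11.35
position: [0.4792, -0.1264, 0.1904]
tool_rot: [-3.141, 0.002, 1.522]
force: [0.3, 0.6, 1.2]
grip_width: 0.064
finger_force: 0.0
```

Call:
{"name": "move_arm", "arguments": {
  "gripper": [0.75,0.75],
  "linear": [
    [0,0,0],
    [0,0,0]
  ],
  "twist": [0,0]
}}

```text
clock: 11.55
position: [0.4828, -0.1218, 0.1904]
tool_rot: [3.141, -0.0, 1.527]
force: [0.7, 0.6, -0.7]
grip_width: 0.0642
finger_force: 0.0
```

```bash
python3 - <<'E'
from h import *
w=grab('wrist','w5');print(proj(w,[.483,-.088,.08]),shift([.483,-.088,.03]))
E
```

```text
[322.47308428 178.96168517] (array([ 0.48289836, -0.121363  ,  0.19030463]), np.float64(1.527725637596383), array([ 3.32, -0.15, 16.03]))
```

View pics/w5.png

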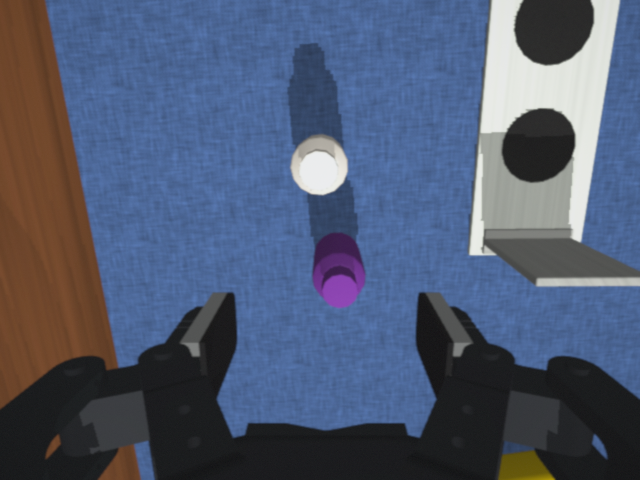

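The white cap is at (319,171), with the purple look-alike at (340,285) and 64 mm between the jaws.

```bash
python3 - <<'E'
from h import *
w=load('w5');print(w['img'][171,319],w['img'][150,319],w['img'][170,342])
for f,z in((lambda h,S,v:(S<60)&(v>238),.08),(lambda h,S,v:(S<75)&(v>100),.056)):
    r=lid(w,(319,171),45,f,z);print(r,shift([*r[2][:2],.03]))
E
```

```text
[235 236 237] [139 136 130] [232 229 222]Traceback (most recent call last):
  File "<stdin>", line 4, in <module>
  File "h.py", line 47, in lid
    m,st=comp(d,seed,win,fn); c=max(cv2.findContours(m.astype(np.uint8),cv2.RETR_EXTERNAL,cv2.CHAIN_APPROX_NONE)[0],key=cv2.contourArea)
         ~~~~^^^^^^^^^^^^^^^
  File "h.py", line 28, in comp
    if k==0: k=1+np.argmax(st[1:,4])
                 ~~~~~~~~~^^^^^^^^^^
    return _wrapfunc(a, 'argmax', axis=axis, out=out, **kwds)
    return bound(*args, **kwds)
ValueError: attempt to get argmax of an empty sequence
```

```bash
python3 - <<'E'
from h import *
w=load('w5')
for f,z in((lambda h,S,v:(S<5)&(v>232),.08),(lambda h,S,v:(S<75)&(v>100),.056)):
    r=lid(w,(319,171),45,f,z);print(r,shift([*r[2][:2],.03]))
E
```

```text
(array([318.68389893, 171.86781311]), 19.705469131469727, array([ 0.4809, -0.0837,  0.08  ]), array([ 0.4927, -0.0842])) (array([ 0.48289836, -0.121363  ,  0.19030463]), np.float64(1.527725637596383), array([ 3.74, -0.37, 16.03]))
(array([319.07589722, 164.484375  ]), 30.87960433959961, array([ 0.4809, -0.0817,  0.056 ]), array([ 0.501 , -0.0826])) (array([ 0.48289836, -0.121363  ,  0.19030463]), np.float64(1.527725637596383), array([ 3.94, -0.38, 16.03]))
```

Call:
{"name": "move_arm", "arguments": {
  "gripper": [0.75,0.75,0.75,0.75,0.75,0.75,0.75,0.75],
  "linear": [
    [2,-0.3,1],
    [1.8,0,3],
    [0,0,4],
    [0,0,4],
    [0,0,2.5],
    [0,0,1.7],
    [0,0,0.8],
    [0,0,0]
  ],
  "twist": [0,0,0,0,0,0,0,0]
}}

```text
clock: 12.4
position: [0.4808, -0.0833, 0.0194]
tool_rot: [-3.14, -0.001, 1.528]
force: [0.2, 0.3, -0.3]
grip_width: 0.0643
finger_force: 0.0
```

Call:
{"name": "move_arm", "arguments": {
  "gripper": [0.2,0.2,0.2,0.2,0.2,0.2],
  "linear": [
    [0,0,0],
    [0,0,0],
    [0,0,0],
    [0,0,0],
    [0,0,0],
    [0,0,0]
  ],
  "twist": [0,0,0,0,0,0],
  "squeeze": 30
}}

```text
clock: 13.0
position: [0.4814, -0.0844, 0.0211]
tool_rot: [3.14, -0.0, 1.526]
force: [-0.2, 2.0, 8.8]
grip_width: 0.0371
finger_force: 29.9
```

```bash
python3 - <<'E'
from h import *
print(shift([.6498,.0038,.16]))
E
```

```text
(array([ 0.48141957, -0.08438038,  0.02112371]), np.float64(1.5262369074100772), array([  9.56,  16.45, -13.86]))
```

Call:
{"name": "move_arm", "arguments": {
  "gripper": [0.2,0.2,0.2,0.2,0.2,0.2,0.2,0.2],
  "linear": [
    [0,0,-2],
    [0,0,-4],
    [0.6,1.5,-4],
    [2,3,-3],
    [2,3.5,-0.9],
    [2,3.5,0],
    [2,3.5,0],
    [0.8,1.5,0]
  ],
  "twist": [0,0,0,0,0,0,0,0]
}}

```text
clock: 13.8
position: [0.652, 0.0044, 0.1598]
tool_rot: [3.14, -0.001, 1.528]
force: [-1.0, 0.1, -1.3]
grip_width: 0.0369
finger_force: 30.5
```

Call:
{"name": "move_arm", "arguments": {
  "gripper": [0.2,0.2,0.2,0.2],
  "linear": [
    [0.2,0,0],
    [0,0,0],
    [0,0,0],
    [0,0,0]
  ],
  "twist": [0,0,0,0]
}}

```text
clock: 14.2
position: [0.6494, 0.0033, 0.1595]
tool_rot: [3.141, 0.0, 1.526]
force: [0.5, -0.5, -0.6]
grip_width: 0.0371
finger_force: 30.5
```

```bash
python3 - <<'E'
from h import *
w=grab('wrist','w6'); print(shift([.6498,.004,.03]),monitor.observe()['grip_width'],proj(w,[.653,.089,.066]),proj(w,[.6498,.004,.008]))
E
```

```text
(array([0.64948331, 0.00346761, 0.15951723]), np.float64(1.5255936650547879), array([ 0.06,  0.03, 12.95])) 0.0374010939975854 [324.03982388  85.29167342] [325.43065036 217.07741104]
```

View pics/w6.png

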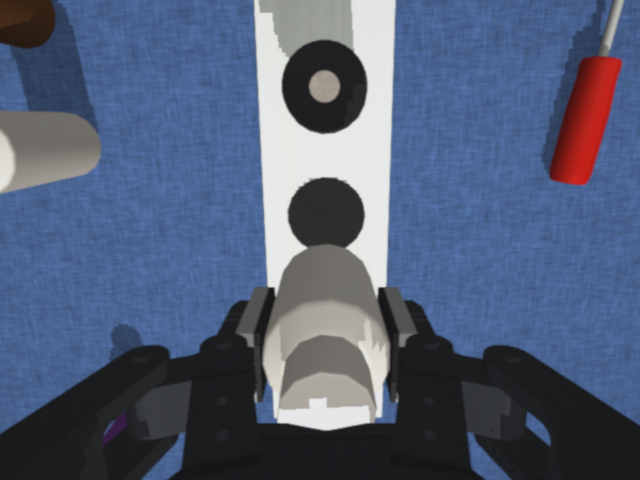

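The placed reel is at (325,86) against (324,85) predicted, so it is well centred. The next disc is at (326,216), as predicted, and the bottle is held upright. Lowering.

Call:
{"name": "move_arm", "arguments": {
  "gripper": [0.2,0.2,0.2,0.2,0.2,0.2,0.2,0.2],
  "linear": [
    [0.1,0,2.5],
    [0,0,4],
    [0,0,3],
    [0,0,1.7],
    [0,0,1],
    [0,0,0.6],
    [0,0,0.2],
    [0,0,0]
  ],
  "twist": [0,0,0,0,0,0,0,0]
}}

```text
clock: 15.05
position: [0.6503, 0.0051, 0.0299]
tool_rot: [3.141, -0.0, 1.526]
force: [-0.0, -0.4, -1.3]
grip_width: 0.0367
finger_force: 30.6
```

Call:
{"name": "move_arm", "arguments": {
  "gripper": [0.2,0.7,0.7,0.7,0.7,0.7,0.7],
  "linear": [
    [0,0,0],
    [0,0,0],
    [0,0,0],
    [0,0,0],
    [0,0,-2],
    [0,0,-4],
    [0,0,-5]
  ],
  "twist": [0,0,0,0,0,0,0]
}}

```text
clock: 15.75
position: [0.6488, 0.0051, 0.139]
tool_rot: [-3.138, -0.0, 1.527]
force: [0.5, -0.4, 0.8]
grip_width: 0.0594
finger_force: 0.0
```

```bash
python3 - <<'E'
from h import *
print(shift([.474,.02,.21]))
E
```

```text
(array([0.64875976, 0.00514938, 0.13903587]), np.float64(1.5266449570553298), array([  0.71, -17.55,  -7.04]))
```

Call:
{"name": "move_arm", "arguments": {
  "gripper": [0.74,0.74,0.74,0.74,0.74,0.74,0.74,0.74],
  "linear": [
    [0,0,-4],
    [0.2,-3,-3],
    [0.2,-4,0],
    [0.2,-4,0],
    [0.1,-4,0],
    [0,-2,0],
    [0,-0.5,0],
    [0,0,0]
  ],
  "twist": [0,0,0,0,0,0,0,0]
}}

```text
clock: 16.55
position: [0.4755, 0.0198, 0.2096]
tool_rot: [3.141, 0.0, 1.526]
force: [0.4, 0.8, -0.4]
grip_width: 0.0632
finger_force: 0.0
```

```bash
python3 - <<'E'
from h import *
w=grab('wrist','w7');print(proj(w,[.474,.06,.112]),proj(w,[.474,.06,.086]),shift([.474,.06,.05]))
f=lambda h,S,v:(S<75)&(v>90)
q=proj(w,[.474,.06,.08]);
for z in(.07,.086):
    r=lid(w,(int(q[0]),int(q[1])-22),60,f,z);print(r)
E
```

```text
[318.61669829 170.93658235] [319.27942609 165.98840062] (array([0.47615402, 0.01983214, 0.20946109]), np.float64(1.5261334706558585), array([ 4.  , -0.41, 15.95]))
(array([317.5       , 160.15715027]), 36.43619918823242, array([0.4727, 0.0622, 0.07  ]), array([0.4968, 0.0611]))
(array([317.5       , 160.15715027]), 36.43619918823242, array([0.4731, 0.0637, 0.086 ]), array([0.4958, 0.0627]))
```

View pics/w7.png

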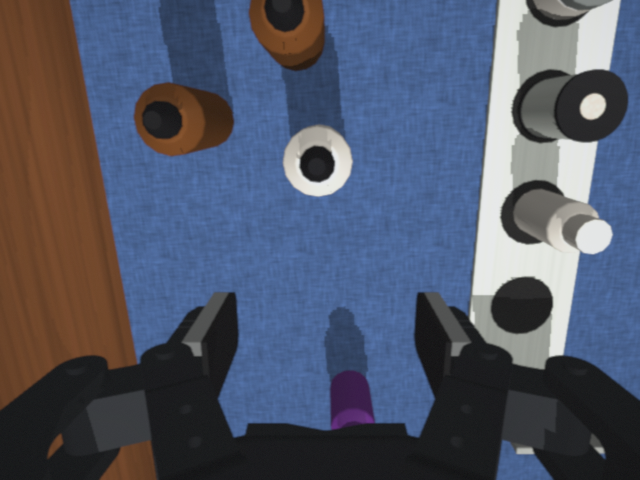

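The white dispenser's shoulder ring is at (318,160) with its nozzle at (317,163). The browns at (183,118) and (287,25) stay clear of the 63 mm jaws. The placed bottle and reel stand at the right. Grasping.

Call:
{"name": "move_arm", "arguments": {
  "gripper": [0.74,0.74,0.74,0.74,0.74,0.74,0.74,0.74],
  "linear": [
    [2,-0.4,0],
    [2.3,0,0],
    [0,0,3.5],
    [0,0,4],
    [0,0,4],
    [0,0,2.8],
    [0,0,1.8],
    [0,0,0]
  ],
  "twist": [0,0,0,0,0,0,0,0]
}}

```text
clock: 17.4
position: [0.4728, 0.0632, 0.0458]
tool_rot: [-3.138, 0.0, 1.527]
force: [0.4, 0.1, 0.4]
grip_width: 0.0635
finger_force: 0.0
```

Call:
{"name": "move_arm", "arguments": {
  "gripper": [0.3,0.3,0.3,0.3,0.3,0.3],
  "linear": [
    [0,0,0],
    [0,0,0],
    [0,0,0],
    [0,0,0],
    [0,0,0],
    [0,0,0]
  ],
  "twist": [0,0,0,0,0,0],
  "squeeze": 35
}}

```text
clock: 18.0
position: [0.4737, 0.0631, 0.0486]
tool_rot: [3.141, -0.0, 1.526]
force: [-1.6, -0.8, 8.4]
grip_width: 0.0432
finger_force: 36.0
```

```bash
python3 - <<'E'
from h import *
print(shift([.646,-.082,.19]))
E
```

```text
(array([0.47368598, 0.06307841, 0.048647  ]), np.float64(1.5261950129080732), array([-13.72,  17.88, -14.12]))
```

Call:
{"name": "move_arm", "arguments": {
  "gripper": [0.3,0.3,0.3,0.3,0.3,0.3,0.3,0.3],
  "linear": [
    [0,0,-2],
    [0,0,-4],
    [0,0,-4],
    [-1.5,2,-3],
    [-3,4,-1.1],
    [-3.2,4,0],
    [-3,4,0],
    [-2,2.9,0]
  ],
  "twist": [0,0,0,0,0,0,0,0]
}}

```text
clock: 18.8
position: [0.6362, -0.073, 0.1888]
tool_rot: [3.141, 0.001, 1.524]
force: [0.2, 0.3, -1.7]
grip_width: 0.0432
finger_force: 36.5
```

Call:
{"name": "move_arm", "arguments": {
  "gripper": [0.3,0.3,0.3,0.3],
  "linear": [
    [-1,1,0],
    [0,0,0],
    [0,0,0],
    [0,0,0]
  ],
  "twist": [0,0,0,0]
}}

```text
clock: 19.2
position: [0.6436, -0.0793, 0.1891]
tool_rot: [-3.141, -0.0, 1.527]
force: [0.0, 0.4, -1.0]
grip_width: 0.0433
finger_force: 36.5
```

```bash
python3 - <<'E'
from h import *
w=grab('wrist','w8'); print(shift([.6462,-.082,.0575]),monitor.observe()['grip_width'],proj(w,[.6498,.004,.088]),proj(w,[.6462,-.082,.008]))
E
```

```text
(array([ 0.64370575, -0.079379  ,  0.18917456]), np.float64(1.5274128020893913), array([-0.25,  0.26, 13.17])) 0.0435516697687335 [329.3360728   90.81456115] [328.51437954 212.81661597]
```

View pics/w8.png

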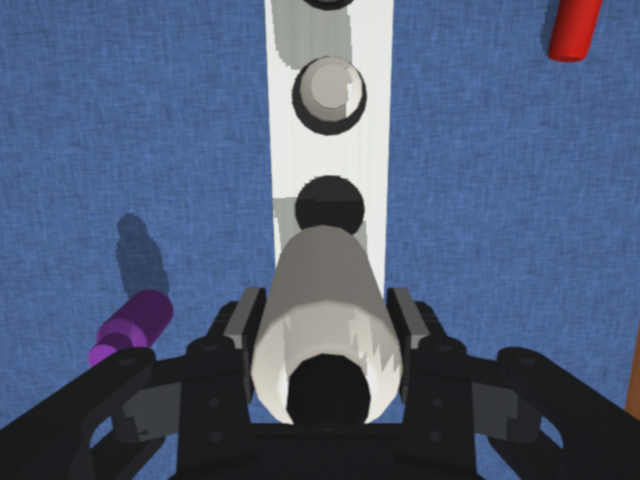

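The placed bottle is centred on its disc, with cap at (330,87) and disc around (329,98). The last disc is at about (330,210), against (328.5,213) predicted. Lowering the dispenser.

Call:
{"name": "move_arm", "arguments": {
  "gripper": [0.3,0.3,0.3,0.3,0.3,0.3,0.3,0.3],
  "linear": [
    [-0.2,0.3,2.5],
    [0,0,4],
    [0,0,3],
    [0,0,1.7],
    [0,0,1],
    [0,0,0.6],
    [0,0,0.3],
    [0,0,0]
  ],
  "twist": [0,0,0,0,0,0,0,0]
}}

```text
clock: 20.05
position: [0.6474, -0.0824, 0.0585]
tool_rot: [3.141, 0.0, 1.526]
force: [0.9, 0.9, -1.5]
grip_width: 0.0436
finger_force: 36.4
```

Call:
{"name": "move_arm", "arguments": {
  "gripper": [0.3,0.3],
  "linear": [
    [0,0,0],
    [0,0,0.1]
  ],
  "twist": [0,0]
}}

```text
clock: 20.25
position: [0.6475, -0.0824, 0.0577]
tool_rot: [3.14, 0.0, 1.526]
force: [-0.3, -0.5, -1.5]
grip_width: 0.0436
finger_force: 36.4
```

Call:
{"name": "move_arm", "arguments": {
  "gripper": [0.3,0.7,0.7,0.7,0.7,0.7,0.7,0.7],
  "linear": [
    [0,0,0.1],
    [0,0,0],
    [0,0,0],
    [0,0,0],
    [0,0,-2],
    [0,0,-4],
    [0,0,-4],
    [0,0,-3]
  ],
  "twist": [0,0,0,0,0,0,0,0]
}}

```text
clock: 21.05
position: [0.6474, -0.0823, 0.1883]
tool_rot: [3.14, -0.0, 1.526]
force: [0.6, 0.5, 0.6]
grip_width: 0.0594
finger_force: 0.0
```

Call:
{"name": "move_arm", "arguments": {
  "gripper": [0.7,0.7,0.7,0.7,0.7,0.7],
  "linear": [
    [0,-3,-3],
    [0,-4,0],
    [-4,-4,0],
    [-5,-3,0],
    [-3,0,0],
    [0,0,0]
  ],
  "twist": [0,0,0,0,0,0]
}}

```text
clock: 21.65
position: [0.5101, -0.1893, 0.2161]
tool_rot: [3.142, 0.002, 1.52]
force: [-0.5, 0.9, 0.1]
grip_width: 0.06
finger_force: 0.0
```

```bash
python3 - <<'E'
from h import *
a=grab('scene','s9');b=grab('side','d9')
o=np.hstack([cv2.resize(a['img'][150:330,260:560],(400,240)),cv2.resize(b['img'][170:410,60:360],(400,240)) if 0 else cv2.resize(b['img'][170:360,60:377],(400,240))])
cv2.imwrite('pics/c9.png',o[...,::-1])
T=dict(disp=([.6468,-.0815],.112),bottle=([.6498,.004],.08),reel=([.653,.089],.058),jar=([.656,.174],.04))
for k,(p,h) in T.items(): print(k,[[proj(c,[*p,.008+z]).round(1).tolist() for z in(0,h)] for c in(a,b)])
E
```

```text
disp [[[362.9, 282.5], [365.9, 227.6]], [[253.9, 252.3], [250.4, 203.8]]]
bottle [[[408.8, 271.5], [413.3, 233.5]], [[219.5, 278.3], [214.9, 244.1]]]
reel [[[452.4, 261.1], [457.1, 234.2]], [[181.7, 306.7], [176.6, 282.3]]]
jar [[[493.8, 251.1], [498.0, 233.0]], [[139.8, 338.4], [134.8, 321.8]]]
```

View pics/c9.png

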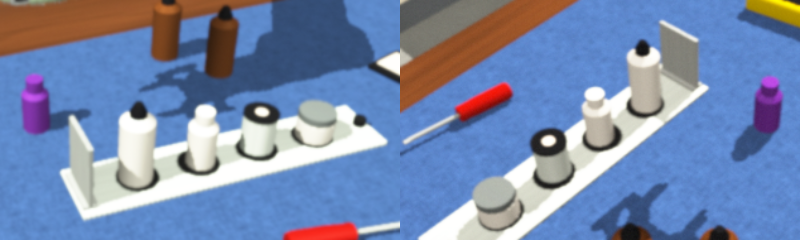

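All four stand upright on their discs in order: dispenser next to the plate, then bottle, reel and jar. Tops in the scene view, measured against predicted:

| Container | Seen (px) | Predicted (px) |
|---|---|---|
| Dispenser | (363.5,229.5) | (366,228) |
| Bottle | (414,234) | (413,233.5) |
| Reel | (456.5,234) | (457,234) |
| Jar | (498,235) | (498,233) |

These agree to within about 3 mm and the arm is clear, so I'm handing in.

```bash
python3 -c "
from h import *
print(bot.job_done())"
```

```text
the job is handed in; nothing more can be done
None
```

The dispenser, bottle, reel and jar stand upright on the four discs in that order from the steel plate. The final pictures put each about 3 mm or less from its disc centre, and the job is handed in; no verdict came back.

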